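# Make up the slab kit and the pinch-pot kit for the clay class

## Task

Make up the two clay-class kits from the tools on the table, one piece to a bay. In the three-bay tray goes the slab kit: the rolling pin in the long bay, the flower cutter and the wooden stamp in a short bay each; in the two-bay tray goes the pinch-pot kit: the loop tool in one bay, the terracotta water pot in the other. Set every piece down without dropping it, flat on the bay floor (pot mouth up, stamp knob up), and leave the plain round cutter, the tin and the spray bottle where they stand.

Things in the scene. Friction and masses are not known exactly. Their poses are not given: they have to be found in the camera images.
- slab_tray: slab kit tray, plywood, three bays: 220 mm (x) by 190 mm (y) outside, floor 5 mm thick, walls 6 mm thick and 16 mm tall from the table; does not slide. Origin: centre of its underside, z up. One long bay on the +y side (208 x 86 mm inside, centre x = 0, y = +46 mm) and two short bays on the -y side (101 x 86 mm inside, centres x = +/-53.5 mm, y = -46 mm).
- pot_tray: pinch-pot kit tray, plywood, two equal bays: 220 mm (x) by 190 mm (y) outside, floor 5 mm thick, walls 6 mm thick and 16 mm tall from the table; does not slide. Origin: centre of its underside, z up. Each bay is 101 mm along x by 178 mm along y inside, centres x = +/-53.5 mm, y = 0.
- rolling_pin: small plain wooden rolling pin without handles, a cylinder 180 mm long and 32 mm in diameter, about 0.11 kg, lying on the table; it can roll. Origin: its centre, on its axis (16 mm above what it lies on); x along its length.
- loop_tool: clay loop tool, 150 mm long: wooden handle 84 mm long and 15 x 15 mm in section with rounded edges, a brass ferrule and a wire loop (26 mm wide) at each end; lying on its handle. Origin: centre of the handle's underside (handle axis 7.5 mm higher); x along the tool, z up as it lies.
- flower_cutter: flower-shaped steel cutter, open at top and bottom, six round petals, 40 mm tall, wall 2 mm, standing on its edge. Origin: centre of its underside, z up. Its x axis runs through the dents between petals (64 mm between flat jaws closing along x), its y axis through petal tips (71 mm across).
- stamp: turned wooden pattern stamp, 70 mm tall, standing on its round foot (50 mm diameter, 16 mm thick) with the knob up: neck 22 mm diameter at 36 mm height, knob 32 to 34 mm diameter between 46 and 58 mm height. Origin: centre of its underside, z up.
- water_pot: small open terracotta water pot, empty, 65 mm diameter, straight sides above 12 mm, 50 mm tall, wall 4 mm, standing mouth up. Origin: centre of its underside, z up.
- round_cutter: spare plain round steel cutter, a thin ring 68 mm in diameter and 40 mm tall. Belongs to no kit: stays where it is. Origin: centre of its underside.
- tin: plain metal tin, 72 mm diameter, 75 mm tall, beyond the stock. Stays where it is. Origin: centre of its underside.
- spray: clear spray bottle with a white trigger head, 68 mm diameter, 206 mm tall, beyond the stock. Stays where it is. Origin: centre of its underside.

How it is judged (in metres and radians):
At the end, for the whole second after the job is handed in: Rolling pin on the floor of the slab tray's long bay, flower cutter and stamp in a short bay each; loop tool and water pot in one bay each of the pot tray. Each sits on its bay floor (underside within 5 mm, tilt under 0.15 rad), on no rim or other piece, released and at rest (x of rolling_pin in the frame of slab_tray between -0.02 and 0.02 m and y of rolling_pin in the frame of slab_tray between 0.014 and 0.078 m and z of rolling_pin in the frame of slab_tray between 0.015 and 0.027 m and ((x of flower_cutter in the frame of slab_tray between 0.0235 and 0.0835 m and y of flower_cutter in the frame of slab_tray between -0.071 and -0.021 m and x of stamp in the frame of slab_tray between -0.0885 and -0.0185 m and y of stamp in the frame of slab_tray between -0.076 and -0.016 m) or (x of flower_cutter in the frame of slab_tray between -0.0835 and -0.0235 m and y of flower_cutter in the frame of slab_tray between -0.071 and -0.021 m and x of stamp in the frame of slab_tray between 0.0185 and 0.0885 m and y of stamp in the frame of slab_tray between -0.076 and -0.016 m)) and z of flower_cutter in the frame of slab_tray between 0.001 and 0.01 m and angle between each of flower_cutter, stamp, loop_tool, water_pot's own z axis and vertical below 0.15 rad and z of stamp in the frame of slab_tray between 0.001 and 0.01 m and ((x of loop_tool in the frame of pot_tray between 0.0085 and 0.0985 m and y of loop_tool in the frame of pot_tray between -0.04 and 0.04 m and x of water_pot in the frame of pot_tray between -0.0835 and -0.0235 m and y of water_pot in the frame of pot_tray between -0.066 and 0.066 m) or (x of loop_tool in the frame of pot_tray between -0.0985 and -0.0085 m and y of loop_tool in the frame of pot_tray between -0.04 and 0.04 m and x of water_pot in the frame of pot_tray between 0.0235 and 0.0835 m and y of water_pot in the frame of pot_tray between -0.066 and 0.066 m)) and z of loop_tool in the frame of pot_tray between 0.001 and 0.01 m and z of water_pot in the frame of pot_tray between 0.001 and 0.01 m and linear speed of each of rolling_pin, flower_cutter, stamp, loop_tool, water_pot below 0.02 m/s); the robot touches nothing.
It fails at once if the plain round cutter was pushed or moved more than 25 mm (distance of round_cutter from where it was at the start of the episode above 0.025 m).
It fails at once if the tin was pushed or moved more than 25 mm (distance of tin from where it was at the start of the episode above 0.025 m).
It fails at once if the spray bottle was pushed or moved more than 25 mm (distance of spray from where it was at the start of the episode above 0.025 m).
It fails at once if a kit piece was dropped or thrown (moving faster than 0.75 m/s while not held by the fingers) ((linear speed of rolling_pin above 0.75 m/s and contact force between the fingers and rolling_pin below 0.05 N) or (linear speed of flower_cutter above 0.75 m/s and contact force between the fingers and flower_cutter below 0.05 N) or (linear speed of stamp above 0.75 m/s and contact force between the fingers and stamp below 0.05 N) or (linear speed of loop_tool above 0.75 m/s and contact force between the fingers and loop_tool below 0.05 N) or (linear speed of water_pot above 0.75 m/s and contact force between the fingers and water_pot below 0.05 N)).
It also fails if it takes over 128 s, if anything falls off the work surface, if the arm or the gripper's body presses on something with over 40 N, if the wrist force passes 120 N, or if a joint passes its speed limit or range.

## Robot

A 6-joint arm with a two-finger parallel gripper is mounted at the origin on the work surface. World frame = base frame: x ahead of the robot, y to its left, z up, the work surface at z = 0. Lengths are in mm, angles in degrees, forces in N, time in s.
With the tool pointing down it reaches from about 300 to 775 mm from the base axis. Payload 14.6 kg.
Tool frame: the origin (TCP) lies midway between the tips of the shut fingers; the grasp point (between the pads) lies 19 mm behind it; z points along the fingers, y is the direction in which the jaws open and shut (so a half turn about z gives the same grasp; the last joint's range is limited). The gripper opens to 94 mm and grips with 3 to 60 N. Pads are 16 mm wide; open, the fingers measure 119 mm over their backs; the gripper's body (75 mm by 177 mm) begins 78 mm behind the grasp point.
Start: joints at [-73.659, 17.183, 87.147, -0, 75.671, -3.816], TCP at [189.516, -516.307, 205.446] pointing down, gripper open.
Joint ranges: [-173.82, 173.82], [-45.26, 126.66], [13.44, 144.39], [-59.66, 239.66], [0, 175.72], [-146.38, 146.38]. Speed limits (degrees/s): [127.2, 127.2, 147.25, 180, 180, 180].

## Interface

Orientations are given as [roll, pitch, yaw] about the fixed x, y, z axes, in that order (R = Rz(yaw) Ry(pitch) Rx(roll)).
In Python, from station import r gives the robot as it stands.
- The arm moves only by the tool apply_moves, never from a script. Its argument "deltas" is a list of rows, each an object of numbers: "x", "y", "z": the shift along the world's x, y, z in m; "twist": the turn about the world's z in degrees. In form: [{"x": .., "y": .., "z": .., "twist": ..}, ...]. A call has 1 to 8 rows; each row is the pose to reach, as a shift and turn from the pose commanded when the call began; what a row does not reach only later rows make up. A row lasts 1/12 s, in which the tool goes at most 41.7 mm and 7.16 degrees, less where a joint would pass 70% of its speed; a pose out of reach is approached as far as the arm can. A call with a gripper value outside its range is refused whole. "fingers" is the opening, from 0 (shut) to 1 (fully open), set as the call begins (left out, the last holds). The fingers move at their own pace and stop on an object; the grip force is fixed at half the most. Time passes only in rows, so rows that repeat a pose let the fingers close. It gives the time, the measured TCP pose, the force and the opening at its end, in the units of the state.
- r.get_state(): the state, without advancing time (a new reading comes with each control period).
- r.grab_frame(name): name is "scene" or "top" or "wrist"; returns (picture, depth): 420x560x3 uint8, blue, green, red; 420x560 float32, mm along the optical axis (not along the pixel's ray), 0 where there is no reading.
- r.camera_params(name): a dict with "mtx" (3x3 intrinsics, pixels), "dist_coeffs" ([k1, k2, p1, p2, k3] as OpenCV has them; the pictures are not rectified), "view" (4x4, takes a point from world to camera coordinates). Camera axes: x right, y down, z forward; pixel columns grow to the right and rows downward; lengths in mm; the calibration is good to about 2 mm. A picture is of the moment at which its call begins: read the wrist's pose just before it. camera_params takes no time and is no camera call; for the wrist camera it gives the pose at the moment of the call.
- r.close_job(): hands the job in, once; it reports no verdict.
Trained networks look in the newest picture that a camera, given by its name, has taken for a name from the list of things; names that differ only in an ending like _2 or _b are one class to them, and where a whole thing is asked for, a point or a joint stands for the part that bears it (a point fixed in the world has none). Each returns a list of dicts, best first, with "p" (0 to 1); they miss things now and then, are a little off and sometimes report something else, mostly with a low value. They report only what shows in the picture. A call takes as long as a camera call.
- r.silhouettes(thing, camera): "mask" (420x560 bool, what is visible of it) and "point" ([column, row] as shares, 0 to 1, of the picture: columns of its width, rows of its height, amid what is visible of it).
- r.landmark_of(thing, camera): "point" ([column, row] as shares, 0 to 1, of the picture: columns of its width, rows of its height: a listed point, or the origin of a listed thing).
The state is a dict: "time": time; "joint_pos": joint angles; "dq": joint speeds; "tau": joint torques, N m; "ee_pos": TCP position; "ee_rot": TCP orientation; "force": force on the tool from outside, world axes, zero at the start; "torque": the same for the moment, N m; "finger_gap": opening from 0.0 (shut) to 1.0 (fully open).
Only numpy, scipy, OpenCV 4.12 (cv2) and the standard library are available. Lean on these libraries where they do the work, as an engineer would, in place of code of your own. Each camera call takes 0.05 s, during which the arm holds its last target. There are 200 camera calls.

## Working session

There is one attempt and no reset: what is moved stays moved. The work goes in short steps, Python scripts to look and compute and a tool call to move; the robot and the scene stay as the last step left them, time stands still between calls to the robot, and variables do not carry over. Pictures are saved under pics/ and viewed, about 12 in all and at most 16, crops included, and the job is handed in when it is done.

Besides the shell and the picture viewer there is one more tool, called after ">>>" as name(argument=value, ...) on one line, values as JSON. apply_moves: Moves the arm, as the interface text tells. Its arguments: {"type":"object","properties":{"deltas":{"type":"array"},"fingers":{"type":"number"}},"required":["deltas"]}

```bash
mkdir -p pics; ls; python3 - <<'E'
from station import r
import cv2,numpy as np
print(r.get_state())
for n in ["top","scene"]:
    p,d=r.grab_frame(n); cv2.imwrite(f"pics/{n}0.png",p); np.save(f"{n}0.npy",d)
    c=r.camera_params(n); print(n,c)
E
```

```text
pics
{'time': 0.0, 'joint_pos': array([-7.36588235e+01,  1.72145405e+01,  8.71794822e+01,  1.87085112e-03,
        7.56714591e+01, -3.81624463e+00]), 'dq': array([-0.10318279,  0.0307815 ,  0.08151457, -0.00104938, -0.04017494,
        0.0835507 ]), 'tau': array([-7.82476745e-04, -5.31814992e+01, -3.52735662e+01,  7.07678357e-02,
        2.43098818e-02, -8.69456562e-05]), 'ee_pos': array([ 189.45880644, -516.05981992,  204.90279276]), 'ee_rot': array([-1.79934784e+02, -6.16636638e-03,  2.01569536e+01]), 'force': array([-0.3468113 , -0.51327263,  0.06609594]), 'torque': array([-0.03589104, -0.04618917, -0.0065367 ]), 'finger_gap': 1.0018577422484447}
top {'mtx': array([[495.9117172 ,   0.        , 274.12057474],
       [  0.        , 495.9117172 , 210.47851376],
       [  0.        ,   0.        ,   1.        ]]), 'dist_coeffs': array([-0.0880071,  0.       ,  0.       ,  0.       ,  0.       ]), 'view': array([[ 1.00865579e-01, -9.94896279e-01,  2.74402561e-03,
        -5.62264213e+01],
       [-9.71567116e-01, -9.90934721e-02, -2.15029818e-01,
         5.90599364e+02],
       [ 2.14204281e-01,  1.90231020e-02, -9.76603629e-01,
         1.14141683e+03],
       [ 0.00000000e+00,  0.00000000e+00,  0.00000000e+00,
         1.00000000e+00]])}
scene {'mtx': array([[507.58929103,   0.        , 273.35634404],
       [  0.        , 507.58929103, 208.71808701],
       [  0.        ,   0.        ,   1.        ]]), 'dist_coeffs': array([-0.05619517,  0.        ,  0.        ,  0.        ,  0.        ]), 'view': array([[ 7.36960006e-01,  6.75784880e-01,  1.43089161e-02,
        -4.25618325e+02],
       [ 5.84892684e-01, -6.26943201e-01, -5.14628769e-01,
        -3.25278496e+02],
       [-3.38807463e-01,  3.87630001e-01, -8.57293698e-01,
         1.46316457e+03],
       [ 0.00000000e+00,  0.00000000e+00,  0.00000000e+00,
         1.00000000e+00]])}
```

View pics/top0.png

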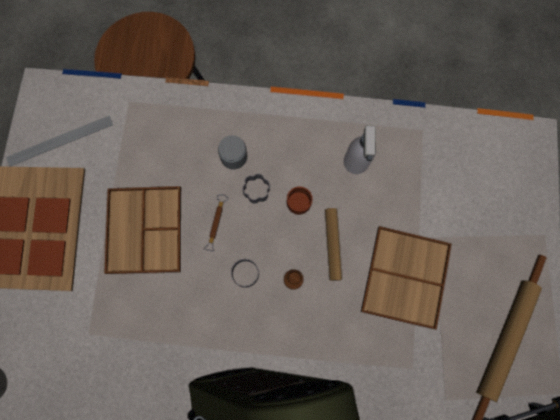

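```bash
cat > h.py <<'E'
from station import r
import cv2,numpy as np
def cloud(n,d):
    """world xyz image (mm) from depth"""
    c=r.camera_params(n); h,w=d.shape
    uv=np.stack(np.meshgrid(np.arange(w),np.arange(h)),-1).reshape(-1,1,2).astype(float)
    xy=cv2.undistortPoints(uv,c["mtx"],c["dist_coeffs"]).reshape(h,w,2)
    P=np.dstack([xy*d[...,None],d]); V=c["view"]
    W=(P-V[:3,3])@V[:3,:3]; W[d==0]=np.nan
    return W
def plane(n,uv,z):
    """pixel -> world at height z"""
    c=r.camera_params(n); V=c["view"]
    q=cv2.undistortPoints(np.array(uv,float).reshape(-1,1,2),c["mtx"],c["dist_coeffs"]).reshape(-1,2)
    D=np.c_[q,np.ones(len(q))]@V[:3,:3]; C=-V[:3,:3].T@V[:3,3]
    return C+D*((z-C[2])/D[:,2:])
E
python3 - <<'E'
from h import *
T=["slab_tray","pot_tray","rolling_pin","loop_tool","flower_cutter","stamp","water_pot","round_cutter","tin","spray"]
W={}
for n in ["top"]:
    W=cloud(n,np.load(f"{n}0.npy")); print("table",np.nanmedian(W[...,2]))
    for t in T:
        for s in r.silhouettes(t,n)[:2]:
            m=s["mask"]; P=W[m]; P=P[~np.isnan(P).any(1)]
            uv=np.array(s["point"])*[560,420]
            (c,sz,a)=cv2.minAreaRect(P[:,:2].astype(np.float32))
            print(t,round(s["p"],2),uv.round(),"med",np.median(P,0).round(),"z95",np.percentile(P[:,2],95).round(1),"rect",np.round(c),np.round(sz),round(a,1))
        for l in r.landmark_of(t,n)[:1]: print("   lm",round(l["p"],2),(np.array(l["point"])*[560,420]).round(1),plane(n,np.array(l["point"])*[560,420],0)[0].round(1))
E
```

```text
table 0.19605460602962194
slab_tray 0.71 [141. 230.] med [522. 332.   6.] z95 17.5 rect [526. 334.] [230. 196.] 7.9
slab_tray 0.35 [291. 280.] med [433. -59.  26.] z95 70.6 rect [437. -60.] [47. 48.] 51.9
   lm 0.89 [142.3 230.2] [521.8 335.1   0. ]
pot_tray 0.81 [404. 277.] med [ 468. -340.    5.] z95 16.4 rect [ 470. -342.] [196. 221.] 81.6
   lm 0.69 [404.  277.3] [ 469.6 -336.7    0. ]
rolling_pin 0.58 [331. 240.] med [ 534. -149.   29.] z95 34.0 rect [ 538. -151.] [185.  35.] 7.7
   lm 0.78 [330.  240.8] [ 543.5 -143.8    0. ]
loop_tool 0.85 [217. 222.] med [559. 148.  14.] z95 18.4 rect [561. 149.] [ 17. 108.] 81.2
loop_tool 0.3 [405. 281.] med [ 468. -341.    5.] z95 16.4 rect [ 470. -343.] [196. 220.] 82.1
   lm 0.63 [215.8 221.5] [563.6 150.3   0. ]
flower_cutter 0.52 [255. 178.] med [658.  58.  26.] z95 42.5 rect [655.  56.] [71. 65.] 51.5
flower_cutter 0.4 [240. 261.] med [468.  72.  21.] z95 41.6 rect [466.  73.] [22. 52.] 27.0
   lm 0.65 [258.  186.5] [666.5  53.1   0. ]
stamp 0.62 [296. 281.] med [434. -59.  27.] z95 70.6 rect [436. -61.] [48. 47.] 50.5
   lm 0.83 [293.7 281.5] [432.1 -61.8   0. ]
water_pot 0.86 [299. 199.] med [639. -56.  11.] z95 51.7 rect [638. -55.] [75. 63.] 7.1
   lm 0.79 [298.1 202.5] [634.6 -54.2   0. ]
round_cutter 0.43 [234. 267.] med [458.  86.  27.] z95 41.6 rect [457.  80.] [13. 49.] 46.7
   lm 0.62 [243.1 271.6] [443.8  66.4   0. ]
tin 0.61 [230. 149.] med [729. 123.  74.] z95 78.4 rect [737. 125.] [67. 64.] 24.6
   lm 0.66 [232.  155.5] [743.6 130.3   0. ]
spray 0.59 [361. 150.] med [ 737. -185.  132.] z95 207.8 rect [ 768. -198.] [ 67. 126.] 63.1
   lm 0.97 [357.  161.8] [ 760.  -198.6    0. ]
```

The picture shows the slab tray at (142,230) with its long bay to the left (+y), and the pot tray at (404,277). The pin is at (333,243), the loop tool at (216,222), the flower cutter at (257,188), the pot at (299,200) and the stamp at (293,279). The round cutter at (245,273), the tin and the spray bottle are clear of the pieces I have to grasp. Next I'll fit the poses precisely.

```bash
cat > fit.py <<'E'
from h import *
from scipy.optimize import least_squares
def near(W,c,rad,z0,z1):
    P=W.reshape(-1,3); P=P[~np.isnan(P).any(1)]
    return P[(np.hypot(*(P[:,:2]-c).T)<rad)&(P[:,2]>z0)&(P[:,2]<z1)]
def tray(W,c,a0,inner):
    P=near(W,c,150,12,22)[:,:2]
    X,Y=107,92
    segs=[((-X,-Y),(X,-Y)),((-X,Y),(X,Y)),((-X,-Y),(-X,Y)),((X,-Y),(X,Y))]+inner
    S=np.array(segs,float)
    def f(p):
        q=P-p[:2]; co,s=np.cos(p[2]),np.sin(p[2]); q=np.c_[q@[co,s],q@[-s,co]]
        A,B=S[:,0],S[:,1]; t=np.clip(((q[:,None]-A)*(B-A)).sum(2)/((B-A)**2).sum(1),0,1)
        return np.linalg.norm(q[:,None]-A-t[...,None]*(B-A),axis=2).min(1)
    s=least_squares(f,[*c,np.radians(a0)],loss="soft_l1",f_scale=3)
    return s.x[:2].round(1),np.degrees(s.x[2]).round(2),"res",np.median(f(s.x)).round(1),len(P)
def circ(W,c,rad,z0,z1,R):
    P=near(W,c,rad,z0,z1)[:,:2]
    s=least_squares(lambda p:np.hypot(*(P-p[:2]).T)-p[2],[*c,R],loss="soft_l1",f_scale=1)
    return s.x.round(1),len(P)
def axis(W,c,rad,z0,z1):
    P=near(W,c,rad,z0,z1); q=P[:,:2]; vx,vy,_,_=cv2.fitLine(q.astype(np.float32),cv2.DIST_HUBER,0,.01,.01).ravel()
    t=q@[vx,vy]; n=q@[-vy,vx]; m=(np.percentile(t,.5)+np.percentile(t,99.5))/2; 
    return (np.array([vx,vy])*m+np.array([-vy,vx])*np.median(n)).round(1),np.degrees(np.arctan2(vy,vx)).round(1),"len",np.ptp(t).round(),len(P)
def flower(W,c):
    P=near(W,c,50,34,48)[:,:2]
    def f(p):
        q=P-p[:2]; return np.hypot(*q.T)-(p[3]+p[4]*np.cos(6*(np.arctan2(q[:,1],q[:,0])-p[2])))
    best=min((least_squares(f,[*c,a,33,3],loss="soft_l1",f_scale=1) for a in np.radians([0,15,30,45])),key=lambda s:s.cost)
    return best.x[:2].round(1),"petal ang",np.degrees(best.x[2]).round(1),best.x[3:].round(1),len(P)
SL=[((-107,0),(107,0)),((0,-92),(0,0))]; PT=[((0,-92),(0,92))]
E
python3 - <<'E'
from fit import *
for n in ["top","scene"]:
    W=cloud(n,np.load(n+"0.npy")); print(n)
    print("slab",tray(W,(524,334),-5,SL)); print("pot_tray",tray(W,(470,-341),-9,PT)); print(" alt",tray(W,(470,-341),81,PT))
    print("pin",axis(W,(538,-150),105,22,40)); print("loop",axis(W,(561,149),85,9,22)); print(" loopall",axis(W,(561,149),90,4,22))
    print("flower",flower(W,(656,56))); print("stamp",circ(W,(433,-61),30,46,64,16.5),circ(W,(433,-61),12,66,75,5),np.median(near(W,(433,-61),9,66,75),0))
    print("pot",circ(W,(636,-55),45,44,56,31)); print("round",circ(W,(445,66),45,34,48,33))
E
```

```text
top
slab (array([522.8, 331.1]), np.float64(7.66), 'res', np.float64(1.6), 1066)
pot_tray (array([ 470.2, -339.8]), np.float64(-8.04), 'res', np.float64(1.5), 925)
 alt (array([ 469.8, -353.3]), np.float64(82.56), 'res', np.float64(14.2), 925)
pin (array([ 533.6, -148.7]), np.float32(7.8), 'len', np.float64(182.0), 812)
loop (array([560.2, 148.3]), np.float32(-7.6), 'len', np.float64(148.0), 255)
 loopall (array([559.1, 148. ]), np.float32(-8.2), 'len', np.float64(179.0), 676)
flower (array([655.2,  55.6]), 'petal ang', np.float64(50.4), array([31.8,  2.4]), 110)
stamp (array([437.1, -60.5,  15.3]), 49) (array([434.4, -60.3,   7.4]), 59) [432.99615807 -60.25097563  68.27617895]
pot (array([632.6, -55.4,  30.3]), 143)
round (array([438.8,  59.9,  32.8]), 84)
scene
slab (array([526.1, 330.8]), np.float64(7.61), 'res', np.float64(1.8), 790)
pot_tray (array([ 474.3, -341.4]), np.float64(-7.61), 'res', np.float64(1.6), 1051)
 alt (array([ 475.3, -342.6]), np.float64(73.23), 'res', np.float64(15.3), 1051)
pin (array([ 537.8, -152.6]), np.float32(8.5), 'len', np.float64(182.0), 814)
loop (array([562.3, 148.1]), np.float32(-7.8), 'len', np.float64(148.0), 208)
 loopall (array([558.8, 148.3]), np.float32(-4.5), 'len', np.float64(175.0), 442)
flower (array([658.5,  56.5]), 'petal ang', np.float64(50.2), array([32.1,  2.6]), 137)
stamp (array([440.9, -59.9,  14.6]), 68) (array([435.4, -61.1,   7. ]), 35) [434.95210011 -60.83419041  68.29191331]
pot (array([636.4, -55.1,  30.3]), 170)
round (array([442.1,  60.1,  32.6]), 114)
```

View pics/scene0.png

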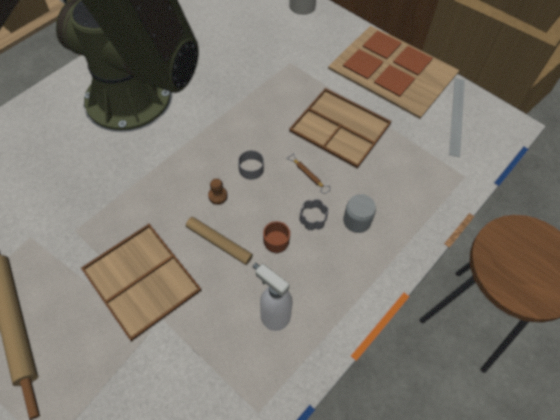

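The scene view agrees with the top view. The slab tray is at (340,127) with its long bay on the far side, the pot tray is at (141,280), and the stamp stands with its knob up at (217,190). The two cameras differ by about 3.5 mm in x, so I'll use the mean and check each grasp with the wrist camera. First I move above the pin.

>>> apply_moves(deltas=[{"x": 0.2,"y": 0.21,"z": 0,"twist": -7},{"x": 0.2,"y": 0.21,"z": 0,"twist": -12},{"x": 0.2,"y": 0.21,"z": 0,"twist": -12},{"x": 0.2,"y": 0.21,"z": 0,"twist": -12},{"x": 0.2,"y": 0.21,"z": 0,"twist": -12},{"x": 0.2,"y": 0.21,"z": 0,"twist": -12},{"x": 0.2,"y": 0.21,"z": 0,"twist": -12},{"x": 0.2,"y": 0.21,"z": 0,"twist": -12}], fingers=0.75)

```text
time: 1.77
ee_pos: [393.1, -301.9, 205.6]
ee_rot: [-180.0, -0.1, 8.5]
force: [-0.4, -0.3, 0.2]
finger_gap: 0.752
```

>>> apply_moves(deltas=[{"x": 0.147,"y": 0.156,"z": 0,"twist": 0},{"x": 0.147,"y": 0.156,"z": 0,"twist": 0},{"x": 0.147,"y": 0.156,"z": 0,"twist": 0},{"x": 0.147,"y": 0.156,"z": 0,"twist": 0},{"x": 0.147,"y": 0.156,"z": 0,"twist": 0},{"x": 0.147,"y": 0.156,"z": 0,"twist": 0},{"x": 0.147,"y": 0.156,"z": 0,"twist": 0},{"x": 0.147,"y": 0.156,"z": 0,"twist": 0}])

```text
time: 2.43
ee_pos: [536.1, -150.7, 205.2]
ee_rot: [-180.0, 0.0, 8.2]
force: [0.8, -0.2, -0.2]
finger_gap: 0.749
```

```bash
python3 - <<'E'
from fit import *
s=r.get_state(); print(s["time"],s["ee_pos"],s["ee_rot"])
p,d=r.grab_frame("wrist"); cv2.imwrite("pics/w1.png",p); W=cloud("wrist",d)
V=r.camera_params("wrist")["view"]; print("cam",(-V[:3,:3].T@V[:3,3]).round())
print("pin",axis(W,(536,-150),105,22,40))
print("stamp",circ(W,(433,-61),30,46,64,16.5),np.median(near(W,(433,-61),9,66,75),0))
print("pot",circ(W,(636,-55),45,44,56,31))
print("zmed",np.nanmedian(W[...,2]))
E
```

```text
2.4333 [ 536.11216506 -150.71297401  205.18287079] [-1.79994884e+02  3.47226875e-02  8.18365675e+00]
cam [ 609. -142.  384.]
pin (array([ 536.1, -151.7]), np.float32(8.7), 'len', np.float64(181.0), 4019)
stamp (array([440.4, -62.4,  14.9]), 78) [nan nan nan]
pot (array([634.3, -57.4,  29.8]), 985)
zmed 0.6673758364637509
  return _methods._mean(a, axis=axis, dtype=dtype,
  ret = um.true_divide(
```

View pics/w1.png

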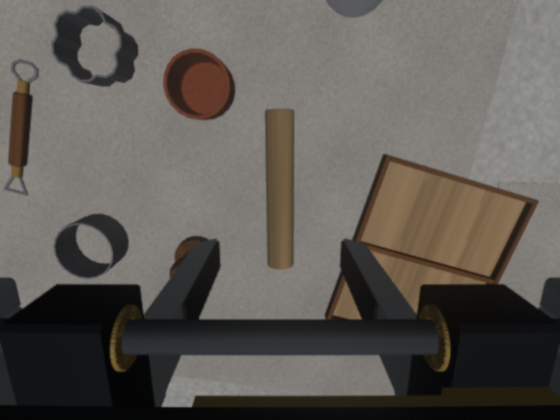

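The wrist view shows the pin centred between the open fingers, from (280,110) to (280,268), and nothing lies under the fingers. I'll descend and grip.

>>> apply_moves(deltas=[{"x": 0,"y": -0.001,"z": -0.04},{"x": 0,"y": -0.001,"z": -0.08},{"x": 0,"y": -0.001,"z": -0.12},{"x": 0,"y": -0.001,"z": -0.15},{"x": 0,"y": -0.001,"z": -0.175},{"x": 0,"y": -0.001,"z": -0.19},{"x": 0,"y": -0.001,"z": -0.2},{"x": 0,"y": -0.001,"z": -0.2}])

```text
$.deltas[0]: bad value
```

>>> apply_moves(deltas=[{"z": 0},{"z": 0},{"z": 0},{"z": 0},{"z": 0},{"z": 0},{"z": 0},{"z": 0}], fingers=0.1)

```text
$.deltas[0]: bad value
```

>>> apply_moves(deltas=[{"z": 0.01},{"z": 0.03},{"z": 0.06},{"z": 0.1},{"z": 0.14},{"z": 0.16},{"z": 0.16}])

```text
$.deltas[0]: bad value
```

>>> apply_moves(deltas=[{"x": 0,"y": -0.001,"z": -0.04,"twist": 0},{"x": 0,"y": -0.001,"z": -0.08,"twist": 0},{"x": 0,"y": -0.001,"z": -0.12,"twist": 0},{"x": 0,"y": -0.001,"z": -0.15,"twist": 0},{"x": 0,"y": -0.001,"z": -0.175,"twist": 0},{"x": 0,"y": -0.001,"z": -0.19,"twist": 0},{"x": 0,"y": -0.001,"z": -0.2,"twist": 0},{"x": 0,"y": -0.001,"z": -0.2,"twist": 0}])

```text
time: 3.15
ee_pos: [535.1, -152.2, 4.0]
ee_rot: [-179.9, 0.1, 8.1]
force: [-0.7, 0.0, -0.2]
finger_gap: 0.75
```

>>> apply_moves(deltas=[{"x": 0,"y": 0,"z": 0,"twist": 0},{"x": 0,"y": 0,"z": 0,"twist": 0},{"x": 0,"y": 0,"z": 0,"twist": 0},{"x": 0,"y": 0,"z": 0,"twist": 0},{"x": 0,"y": 0,"z": 0,"twist": 0},{"x": 0,"y": 0,"z": 0,"twist": 0},{"x": 0,"y": 0,"z": 0,"twist": 0},{"x": 0,"y": 0,"z": 0,"twist": 0}], fingers=0.1)

```text
time: 3.82
ee_pos: [536.7, -151.3, 5.7]
ee_rot: [180.0, -0.0, 8.2]
force: [-0.5, 0.5, 3.9]
finger_gap: 0.334
```

>>> apply_moves(deltas=[{"x": 0,"y": 0,"z": 0.01,"twist": 0},{"x": 0,"y": 0,"z": 0.03,"twist": 0},{"x": 0,"y": 0,"z": 0.06,"twist": 0},{"x": 0,"y": 0,"z": 0.1,"twist": 0},{"x": 0,"y": 0,"z": 0.14,"twist": 0},{"x": 0,"y": 0,"z": 0.16,"twist": 0},{"x": 0,"y": 0,"z": 0.16,"twist": 0}])

```text
time: 4.4
ee_pos: [538.2, -151.9, 171.2]
ee_rot: [179.8, -0.4, 8.2]
force: [0.1, 0.1, -0.8]
finger_gap: 0.329
```

>>> apply_moves(deltas=[{"x": -0.002,"y": 0.02,"z": 0,"twist": 0},{"x": -0.004,"y": 0.055,"z": 0,"twist": 0},{"x": -0.006,"y": 0.095,"z": 0,"twist": 0},{"x": -0.006,"y": 0.135,"z": 0,"twist": 0},{"x": -0.007,"y": 0.175,"z": 0,"twist": 0},{"x": -0.008,"y": 0.215,"z": 0,"twist": 0},{"x": -0.009,"y": 0.255,"z": 0,"twist": 0},{"x": -0.01,"y": 0.295,"z": 0,"twist": 0}])

```text
time: 5.07
ee_pos: [525.6, 145.5, 164.8]
ee_rot: [180.0, 0.1, 8.2]
force: [0.8, -0.3, -1.2]
finger_gap: 0.335
```

>>> apply_moves(deltas=[{"x": -0.002,"y": 0.04,"z": 0,"twist": -0.5},{"x": -0.004,"y": 0.08,"z": 0,"twist": -0.5},{"x": -0.006,"y": 0.12,"z": 0,"twist": -0.5},{"x": -0.008,"y": 0.16,"z": 0,"twist": -0.5},{"x": -0.008,"y": 0.195,"z": 0,"twist": -0.5},{"x": -0.008,"y": 0.22,"z": 0,"twist": -0.5},{"x": -0.008,"y": 0.233,"z": 0,"twist": -0.5},{"x": -0.008,"y": 0.233,"z": 0,"twist": -0.5}])

```text
time: 5.73
ee_pos: [517.4, 378.9, 164.0]
ee_rot: [180.0, 0.1, 7.8]
force: [-0.7, 0.6, -0.8]
finger_gap: 0.335
```

```bash
python3 - <<'E'
from fit import *
s=r.get_state(); print(s["time"],s["ee_pos"],s["ee_rot"],s["finger_gap"])
p,d=r.grab_frame("wrist"); cv2.imwrite("pics/w2.png",p); W=cloud("wrist",d)
print("slab",tray(W,(524,331),7.6,SL))
for n in ["top","scene"]:
    p,d=r.grab_frame(n); print(axis(cloud(n,d),(518,376),105,150,200)); 
E
```

```text
5.7333 [517.38937367 378.92938602 164.00893499] [1.79971730e+02 1.04561414e-01 7.81096530e+00] 0.3351483635018358
slab (array([524.7, 328.9]), np.float64(7.62), 'res', np.float64(1.5), 5031)
(array([537.2, 369.4]), np.float32(11.5), 'len', np.float64(146.0), 297)
(array([520.8, 365.4]), np.float32(8.8), 'len', np.float64(179.0), 821)
```

View pics/w2.png

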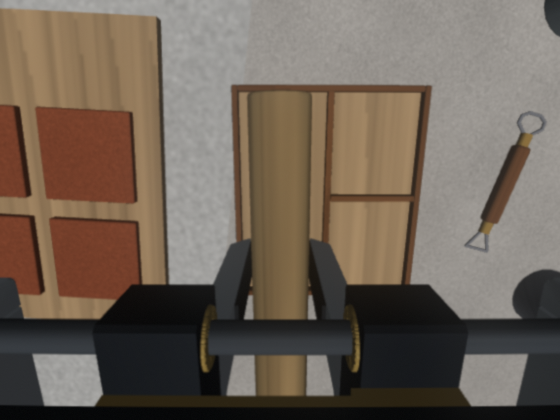

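The pin hangs level over the long bay with margin all round: the bay spans columns 240-325 in the picture and the pin is nearer the camera. I'll lower it, shifting 3 mm in −y.

>>> apply_moves(deltas=[{"x": 0.001,"y": -0.003,"z": -0.04,"twist": 0},{"x": 0.001,"y": -0.003,"z": -0.08,"twist": 0},{"x": 0.001,"y": -0.003,"z": -0.115,"twist": 0},{"x": 0.001,"y": -0.003,"z": -0.135,"twist": 0},{"x": 0.001,"y": -0.003,"z": -0.147,"twist": 0},{"x": 0.001,"y": -0.003,"z": -0.152,"twist": 0},{"x": 0.001,"y": -0.003,"z": -0.155,"twist": 0},{"x": 0.001,"y": -0.003,"z": -0.155,"twist": 0}])

```text
time: 6.55
ee_pos: [520.2, 373.7, 11.5]
ee_rot: [-180.0, -0.1, 7.6]
force: [-0.5, -0.4, -0.9]
finger_gap: 0.334
```

>>> apply_moves(deltas=[{"x": 0,"y": 0,"z": 0,"twist": 0},{"x": 0,"y": 0,"z": 0,"twist": 0},{"x": 0,"y": 0,"z": 0,"twist": 0},{"x": 0,"y": 0,"z": 0,"twist": 0}])

```text
time: 6.88
ee_pos: [519.7, 373.9, 11.1]
ee_rot: [-180.0, -0.0, 7.7]
force: [-0.4, -0.1, -1.5]
finger_gap: 0.333
```

>>> apply_moves(deltas=[{"x": 0,"y": 0,"z": -0.0005,"twist": 0},{"x": 0,"y": 0,"z": -0.001,"twist": 0},{"x": 0,"y": 0,"z": -0.0015,"twist": 0},{"x": 0,"y": 0,"z": -0.0015,"twist": 0}])

```text
time: 7.22
ee_pos: [519.8, 373.9, 10.7]
ee_rot: [-180.0, -0.1, 7.7]
force: [-6.4, -3.5, 15.3]
finger_gap: 0.331
```

>>> apply_moves(deltas=[{"x": 0,"y": 0,"z": 0,"twist": 0},{"x": 0,"y": 0,"z": 0,"twist": 0},{"x": 0,"y": 0,"z": 0,"twist": 0},{"x": 0,"y": 0,"z": 0,"twist": 0},{"x": 0,"y": 0,"z": 0,"twist": 0},{"x": 0,"y": 0,"z": 0,"twist": 0}], fingers=0.48)

```text
time: 7.72
ee_pos: [519.5, 373.7, 8.8]
ee_rot: [180.0, 0.0, 7.7]
force: [0.2, 0.4, 0.1]
finger_gap: 0.48
```

>>> apply_moves(deltas=[{"x": 0,"y": 0,"z": 0.01,"twist": 0},{"x": 0,"y": 0,"z": 0.03,"twist": 0},{"x": 0,"y": 0,"z": 0.06,"twist": 0},{"x": 0,"y": 0,"z": 0.1,"twist": 0},{"x": 0,"y": 0,"z": 0.14,"twist": 0},{"x": 0,"y": 0,"z": 0.14,"twist": 0}])

```text
time: 8.22
ee_pos: [521.9, 375.3, 158.6]
ee_rot: [-179.7, -0.7, 7.7]
force: [1.2, -0.0, 1.2]
finger_gap: 0.482
```

```bash
python3 - <<'E'
from fit import *
s=r.get_state(); print(s["time"],s["ee_pos"],s["ee_rot"],s["finger_gap"])
p,d=r.grab_frame("wrist"); W=cloud("wrist",d)
print("slab",tray(W,(524,330),7.6,SL)); print("pin",axis(W,(519,375),105,28,45),np.percentile(near(W,(519,375),100,28,45)[:,2],[50,95]))
print("flower",flower(W,(657,56)))
p,d=r.grab_frame("scene"); W=cloud("scene",d); print("scene pin",axis(W,(519,375),105,26,45))
E
```

```text
8.2167 [521.93042757 375.26883131 158.56002751] [-179.69799127   -0.65559518    7.65870113] 0.481999347144802
slab (array([522.3, 330.5]), np.float64(8.03), 'res', np.float64(24.3), 703)
pin (array([517.9, 372.5]), np.float32(7.8), 'len', np.float64(180.0), 3790) [30.66006017 32.3686582 ]
flower (array([657.,  56.]), 'petal ang', np.float64(0.0), array([33.,  3.]), 0)
scene pin (array([521.7, 367.7]), np.float32(7.5), 'len', np.float64(179.0), 515)
```

>>> apply_moves(deltas=[{"x": 0.016,"y": -0.037,"z": 0,"twist": 6},{"x": 0.032,"y": -0.074,"z": 0,"twist": 13},{"x": 0.048,"y": -0.111,"z": 0,"twist": 20},{"x": 0.064,"y": -0.148,"z": 0,"twist": 27},{"x": 0.08,"y": -0.185,"z": 0,"twist": 34},{"x": 0.096,"y": -0.222,"z": 0,"twist": 41},{"x": 0.112,"y": -0.259,"z": 0,"twist": 42.6},{"x": 0.128,"y": -0.296,"z": 0,"twist": 42.6}], fingers=0.92)

```text
time: 8.98
ee_pos: [647.4, 75.7, 147.6]
ee_rot: [-179.9, 0.1, 50.4]
force: [0.4, 0.0, 1.2]
finger_gap: 0.923
```

>>> apply_moves(deltas=[{"x": 0.009,"y": -0.022,"z": 0.03,"twist": 0},{"x": 0.009,"y": -0.022,"z": 0.04,"twist": 0},{"x": 0.009,"y": -0.022,"z": 0.04,"twist": 0},{"x": 0.009,"y": -0.022,"z": 0.04,"twist": 0},{"x": 0.009,"y": -0.022,"z": 0.04,"twist": 0}])

```text
time: 9.4
ee_pos: [655.6, 57.0, 187.3]
ee_rot: [-179.9, 0.1, 50.3]
force: [0.4, 1.4, -0.1]
finger_gap: 0.918
```

```bash
python3 - <<'E'
from fit import *
s=r.get_state(); print(s["time"],s["ee_pos"],s["ee_rot"],s["finger_gap"],s["dq"].round(1))
p,d=r.grab_frame("wrist"); W=cloud("wrist",d); cv2.imwrite("pics/w3.png",p)
print("flower",flower(W,(657,56)))
print("tin",circ(W,(740,128),50,68,82,36))
print("pot",circ(W,(636,-55),45,44,56,31))
E
```

```text
9.4 [655.59878566  57.03265568 187.25030874] [-1.79888215e+02  8.53870468e-02  5.03396015e+01] 0.9184149759336383 [ 0.3  0.2 -0.  -0.1  0.2 -0. ]
flower (array([657.3,  55.7]), 'petal ang', np.float64(50.6), array([31.8,  2.5]), 597)
tin (array([741.6, 125. ,  22.9]), 5051)
pot (array([635.3, -54.9,  30.3]), 821)
```

View pics/w3.png

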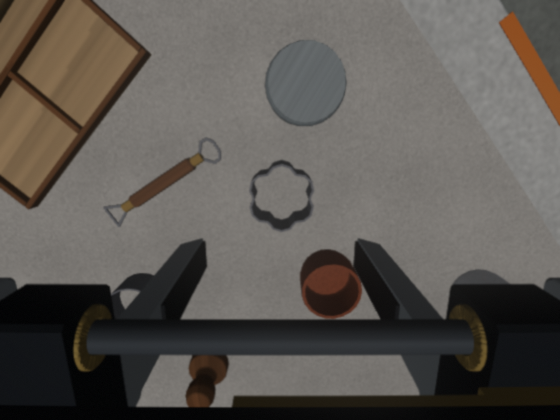

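The dents of the flower cutter face the jaws, at columns 252 and 312 on row 195. The pot and the tin are clear of the finger paths. Descending.

>>> apply_moves(deltas=[{"x": 0.001,"y": -0.001,"z": -0.04,"twist": 0},{"x": 0.001,"y": -0.001,"z": -0.08,"twist": 0},{"x": 0.001,"y": -0.001,"z": -0.115,"twist": 0},{"x": 0.001,"y": -0.001,"z": -0.14,"twist": 0},{"x": 0.001,"y": -0.001,"z": -0.16,"twist": 0},{"x": 0.001,"y": -0.001,"z": -0.17,"twist": 0},{"x": 0.001,"y": -0.001,"z": -0.17,"twist": 0},{"x": 0.001,"y": -0.001,"z": -0.17,"twist": 0}])

```text
time: 10.12
ee_pos: [657.5, 55.3, 19.2]
ee_rot: [-180.0, 0.0, 50.3]
force: [-1.1, -0.0, 1.5]
finger_gap: 0.922
```

>>> apply_moves(deltas=[{"x": 0,"y": 0,"z": 0,"twist": 0},{"x": 0,"y": 0,"z": 0,"twist": 0},{"x": 0,"y": 0,"z": 0,"twist": 0},{"x": 0,"y": 0,"z": 0,"twist": 0},{"x": 0,"y": 0,"z": 0,"twist": 0},{"x": 0,"y": 0,"z": 0,"twist": 0},{"x": 0,"y": 0,"z": 0,"twist": 0}], fingers=0.5)

```text
time: 10.7
ee_pos: [657.9, 54.8, 19.9]
ee_rot: [180.0, -0.1, 50.2]
force: [-2.6, 1.6, 6.4]
finger_gap: 0.686
```

>>> apply_moves(deltas=[{"x": 0,"y": 0,"z": 0.01,"twist": 0},{"x": 0,"y": 0,"z": 0.03,"twist": 0},{"x": 0,"y": 0,"z": 0.06,"twist": 0},{"x": 0,"y": 0,"z": 0.09,"twist": 0},{"x": 0,"y": 0,"z": 0.12,"twist": 0},{"x": 0,"y": 0,"z": 0.13,"twist": 0},{"x": 0,"y": 0,"z": 0.13,"twist": 0}])

```text
time: 11.28
ee_pos: [658.6, 54.7, 152.3]
ee_rot: [179.8, -0.2, 50.3]
force: [-0.4, 0.2, -0.8]
finger_gap: 0.688
```

>>> apply_moves(deltas=[{"x": -0.008,"y": 0.025,"z": 0,"twist": 0},{"x": -0.019,"y": 0.06,"z": 0,"twist": 0},{"x": -0.031,"y": 0.1,"z": 0,"twist": 0},{"x": -0.044,"y": 0.14,"z": 0,"twist": 0},{"x": -0.056,"y": 0.18,"z": 0,"twist": 0},{"x": -0.067,"y": 0.215,"z": 0,"twist": 0},{"x": -0.074,"y": 0.236,"z": 0,"twist": 0},{"x": -0.074,"y": 0.236,"z": 0,"twist": 0}])

```text
time: 11.95
ee_pos: [581.1, 294.5, 146.7]
ee_rot: [-179.9, 0.1, 50.5]
force: [-0.1, -0.0, -0.5]
finger_gap: 0.686
```

>>> apply_moves(deltas=[{"x": 0,"y": 0,"z": -0.03,"twist": 0},{"x": 0,"y": 0,"z": -0.06,"twist": 0},{"x": 0,"y": 0,"z": -0.09,"twist": 0},{"x": 0,"y": 0,"z": -0.11,"twist": 0},{"x": 0,"y": 0,"z": -0.118,"twist": 0},{"x": 0,"y": 0,"z": -0.122,"twist": 0},{"x": 0,"y": 0,"z": -0.122,"twist": 0},{"x": 0,"y": 0,"z": -0.122,"twist": 0}])

```text
time: 12.62
ee_pos: [583.9, 290.4, 27.3]
ee_rot: [180.0, -0.0, 50.2]
force: [0.3, -0.5, -0.2]
finger_gap: 0.685
```

```bash
python3 - <<'E'
from fit import *
s=r.get_state(); print(s["time"],s["ee_pos"],s["ee_rot"],s["finger_gap"],s["force"])
p,d=r.grab_frame("top"); cv2.imwrite("pics/t4.png",cv2.resize(p[150:310,80:280],None,fx=3,fy=3,interpolation=2))
E
```

```text
12.6167 [583.89990168 290.40234903  27.32922847] [ 1.79982934e+02 -2.77850992e-02  5.02360208e+01] 0.6854718183062253 [ 0.2902379  -0.54374038 -0.18247528]
```

View pics/t4.png

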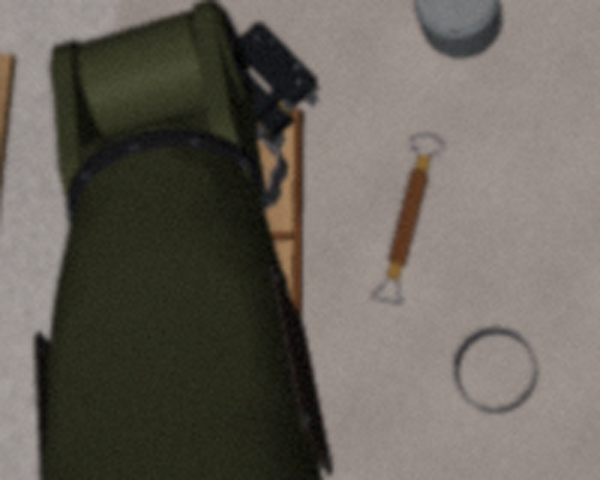

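The crop shows the cutter at (275,170), inside the wall at column 300. The arm hides the rest. Lowering the last millimetres and releasing.

>>> apply_moves(deltas=[{"x": 0,"y": 0,"z": -0.001,"twist": 0},{"x": 0,"y": 0,"z": -0.002,"twist": 0},{"x": 0,"y": 0,"z": -0.003,"twist": 0},{"x": 0,"y": 0,"z": -0.003,"twist": 0},{"x": 0,"y": 0,"z": -0.003,"twist": 0}])

```text
time: 13.08
ee_pos: [583.8, 290.8, 24.9]
ee_rot: [180.0, -0.0, 50.3]
force: [-2.8, -3.2, 6.1]
finger_gap: 0.686
```

>>> apply_moves(deltas=[{"x": 0,"y": 0,"z": -0.0005,"twist": 0},{"x": 0,"y": 0,"z": -0.001,"twist": 0},{"x": 0,"y": 0,"z": -0.001,"twist": 0}])

```text
time: 13.33
ee_pos: [583.8, 290.8, 24.8]
ee_rot: [180.0, -0.1, 50.3]
force: [-7.6, -5.0, 15.4]
finger_gap: 0.681
```

>>> apply_moves(deltas=[{"x": 0,"y": 0,"z": 0,"twist": 0},{"x": 0,"y": 0,"z": 0,"twist": 0},{"x": 0,"y": 0,"z": 0,"twist": 0},{"x": 0,"y": 0,"z": 0,"twist": 0},{"x": 0,"y": 0,"z": 0,"twist": 0}], fingers=0.8)

```text
time: 13.75
ee_pos: [583.5, 290.7, 22.8]
ee_rot: [-180.0, 0.0, 50.3]
force: [-0.9, -0.4, -0.0]
finger_gap: 0.797
```

>>> apply_moves(deltas=[{"x": 0,"y": 0,"z": 0.01,"twist": 0},{"x": 0,"y": 0,"z": 0.03,"twist": 0},{"x": 0,"y": 0,"z": 0.065,"twist": 0},{"x": 0,"y": 0,"z": 0.105,"twist": 0},{"x": 0,"y": 0,"z": 0.145,"twist": 0},{"x": 0,"y": 0,"z": 0.165,"twist": 0},{"x": 0,"y": 0,"z": 0.165,"twist": 0},{"x": 0,"y": 0,"z": 0.165,"twist": 0}])

```text
time: 14.42
ee_pos: [583.7, 290.8, 189.4]
ee_rot: [179.9, -0.1, 50.3]
force: [0.6, -0.1, -1.2]
finger_gap: 0.796
```

```bash
python3 - <<'E'
from fit import *
s=r.get_state(); print(s["time"],s["ee_pos"],s["ee_rot"],s["finger_gap"],s["force"])
p,d=r.grab_frame("wrist"); W=cloud("wrist",d); cv2.imwrite("pics/w5.png",p)
print("slab",tray(W,(524,330),7.6,SL)); P=near(W,(583,291),45,36,55); print("flower z",np.percentile(P[:,2],[50,95]),P.mean(0).round(1))
print("flower",flower(W,(583,291)),"pin",axis(W,(519,375),105,26,45))
E
```

```text
14.4167 [583.73658932 290.82590919 189.44057604] [ 1.79939618e+02 -1.22748865e-01  5.02597615e+01] 0.7963153975361215 [ 0.57432623 -0.11746137 -1.24795013]
slab (array([523.4, 329.9]), np.float64(7.78), 'res', np.float64(1.5), 4895)
flower z [41.92520424 43.24376375] [582.1 288.6  41.3]
flower (array([583.8, 290.1]), 'petal ang', np.float64(50.3), array([31.8,  2.5]), 694) pin (array([518.8, 370.8]), np.float32(7.4), 'len', np.float64(180.0), 4855)
```

View pics/w5.png

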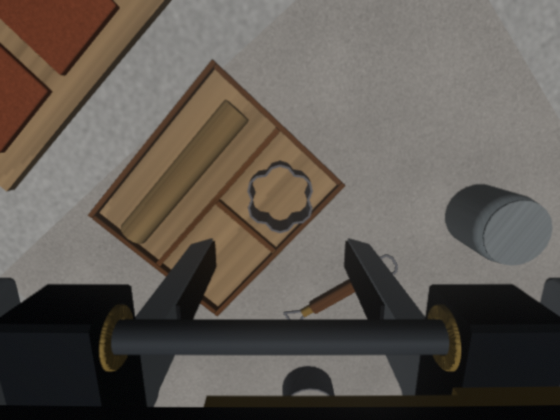

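Both pieces lie flat in their bays: the pin from (125,230) to (235,110), the flower at (281,195). Next is the stamp.

>>> apply_moves(deltas=[{"x": -0.016,"y": -0.038,"z": 0,"twist": 0},{"x": -0.032,"y": -0.076,"z": 0,"twist": 0},{"x": -0.048,"y": -0.114,"z": 0,"twist": 0},{"x": -0.064,"y": -0.152,"z": 0,"twist": 0},{"x": -0.08,"y": -0.19,"z": 0,"twist": 0},{"x": -0.097,"y": -0.228,"z": 0,"twist": 0},{"x": -0.113,"y": -0.266,"z": 0,"twist": 0},{"x": -0.129,"y": -0.304,"z": 0,"twist": 0}], fingers=0.65)

```text
time: 15.13
ee_pos: [452.6, -14.7, 186.6]
ee_rot: [-179.9, 0.1, 50.3]
force: [0.7, -0.6, 0.1]
finger_gap: 0.65
```

>>> apply_moves(deltas=[{"x": -0.015,"y": -0.035,"z": 0.01,"twist": 0},{"x": -0.02,"y": -0.047,"z": 0.02,"twist": 0},{"x": -0.02,"y": -0.047,"z": 0.02,"twist": 0},{"x": -0.02,"y": -0.047,"z": 0.02,"twist": 0},{"x": -0.02,"y": -0.047,"z": 0.02,"twist": 0}])

```text
time: 15.55
ee_pos: [434.4, -59.6, 206.8]
ee_rot: [-179.9, 0.0, 50.3]
force: [0.6, 0.2, -0.3]
finger_gap: 0.65
```

```bash
python3 - <<'E'
from fit import *
s=r.get_state(); print(s["time"],s["ee_pos"],s["ee_rot"],s["finger_gap"],s["force"])
p,d=r.grab_frame("wrist"); W=cloud("wrist",d); cv2.imwrite("pics/w6.png",p)
P=near(W,(435,-60.5),30,60,78); print("stamp top",len(P),np.median(P,0),circ(W,(435,-60),30,46,75,16.5))
P=near(W,(435,-60.5),40,10,30); print("foot",len(P),P[:,:2].min(0),P[:,:2].max(0))
print("round",circ(W,(441,60),45,34,48,33))
E
```

```text
15.55 [434.38312725 -59.56608288 206.81345837] [-1.79900564e+02  3.75892218e-02  5.02751095e+01] 0.6504133061936597 [ 0.5517319   0.2486484  -0.26361467]
stamp top 717 [439.69693082 -59.30635957  66.36088271] (array([440. , -58.9,  11.4]), 836)
foot 662 [414.9074839 -84.6673819] [463.52056911 -35.76843264]
round (array([440.6,  58.8,  32.1]), 589)
```

View pics/w6.png

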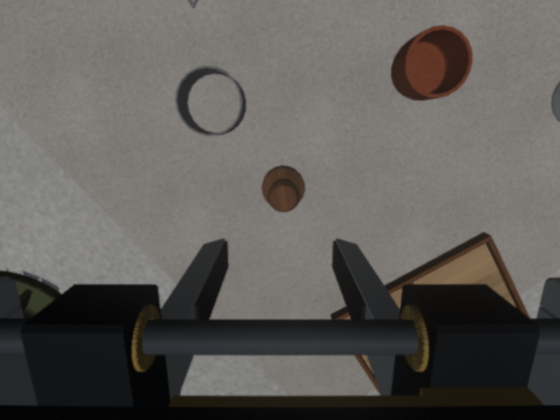

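The foot extent and the knob fits both put the stamp at about (439,−60); in the picture it stands upright at (283,188). I'm correcting x by 4.5 mm.

>>> apply_moves(deltas=[{"x": 0.0045,"y": 0,"z": -0.03,"twist": 0},{"x": 0.0045,"y": 0,"z": -0.07,"twist": 0},{"x": 0.0045,"y": 0,"z": -0.11,"twist": 0},{"x": 0.0045,"y": 0,"z": -0.14,"twist": 0},{"x": 0.0045,"y": 0,"z": -0.165,"twist": 0},{"x": 0.0045,"y": 0,"z": -0.174,"twist": 0},{"x": 0.0045,"y": 0,"z": -0.174,"twist": 0},{"x": 0.0045,"y": 0,"z": -0.174,"twist": 0}])

```text
time: 16.27
ee_pos: [439.3, -59.8, 34.4]
ee_rot: [-180.0, 0.0, 50.3]
force: [0.9, 0.1, 0.5]
finger_gap: 0.648
```

>>> apply_moves(deltas=[{"x": 0,"y": 0,"z": 0,"twist": 0},{"x": 0,"y": 0,"z": 0,"twist": 0},{"x": 0,"y": 0,"z": 0,"twist": 0},{"x": 0,"y": 0,"z": 0,"twist": 0},{"x": 0,"y": 0,"z": 0,"twist": 0},{"x": 0,"y": 0,"z": 0,"twist": 0},{"x": 0,"y": 0,"z": 0,"twist": 0},{"x": 0,"y": 0,"z": 0,"twist": 0}], fingers=0.15)

```text
time: 16.93
ee_pos: [439.3, -60.3, 34.4]
ee_rot: [180.0, -0.0, 50.3]
force: [-3.0, 1.1, 7.2]
finger_gap: 0.34
```

>>> apply_moves(deltas=[{"x": 0,"y": 0,"z": 0.01,"twist": 0},{"x": 0,"y": 0,"z": 0.03,"twist": 0},{"x": 0,"y": 0,"z": 0.06,"twist": 0},{"x": 0,"y": 0,"z": 0.09,"twist": 0},{"x": 0,"y": 0,"z": 0.12,"twist": 0},{"x": 0,"y": 0,"z": 0.13,"twist": 0},{"x": 0,"y": 0,"z": 0.13,"twist": 0}])

```text
time: 17.52
ee_pos: [440.0, -60.5, 166.5]
ee_rot: [179.8, -0.1, 50.3]
force: [-0.4, -0.2, -0.9]
finger_gap: 0.341
```

>>> apply_moves(deltas=[{"x": 0.003,"y": 0.025,"z": 0,"twist": 0},{"x": 0.007,"y": 0.06,"z": 0,"twist": 0},{"x": 0.011,"y": 0.1,"z": 0,"twist": 0},{"x": 0.016,"y": 0.14,"z": 0,"twist": 0},{"x": 0.02,"y": 0.18,"z": 0,"twist": 0},{"x": 0.025,"y": 0.22,"z": 0,"twist": 0},{"x": 0.029,"y": 0.26,"z": 0,"twist": 0},{"x": 0.034,"y": 0.3,"z": 0,"twist": 0}])

```text
time: 18.18
ee_pos: [472.1, 241.5, 162.1]
ee_rot: [-179.9, 0.1, 50.3]
force: [0.7, -0.2, -0.3]
finger_gap: 0.339
```

>>> apply_moves(deltas=[{"x": 0.004,"y": 0.03,"z": 0,"twist": 0},{"x": 0.004,"y": 0.038,"z": 0,"twist": 0},{"x": 0.004,"y": 0.038,"z": -0.03,"twist": 0},{"x": 0.004,"y": 0.038,"z": -0.06,"twist": 0},{"x": 0.004,"y": 0.038,"z": -0.09,"twist": 0},{"x": 0.004,"y": 0.038,"z": -0.11,"twist": 0},{"x": 0.004,"y": 0.038,"z": -0.12,"twist": 0},{"x": 0.004,"y": 0.038,"z": -0.122,"twist": 0}])

```text
time: 18.85
ee_pos: [475.8, 276.9, 39.4]
ee_rot: [-179.9, 0.2, 50.2]
force: [-1.0, -0.2, 0.0]
finger_gap: 0.339
```

>>> apply_moves(deltas=[{"x": 0,"y": 0,"z": 0,"twist": 0},{"x": 0,"y": 0,"z": -0.001,"twist": 0},{"x": 0,"y": 0,"z": -0.002,"twist": 0},{"x": 0,"y": 0,"z": -0.003,"twist": 0},{"x": 0,"y": 0,"z": -0.003,"twist": 0},{"x": 0,"y": 0,"z": -0.003,"twist": 0}])

```text
time: 19.35
ee_pos: [477.1, 277.7, 39.2]
ee_rot: [180.0, -0.0, 50.3]
force: [-0.5, -0.1, -0.4]
finger_gap: 0.341
```

>>> apply_moves(deltas=[{"x": 0,"y": 0,"z": -0.0005,"twist": 0},{"x": 0,"y": 0,"z": -0.001,"twist": 0},{"x": 0,"y": 0,"z": -0.001,"twist": 0},{"x": 0,"y": 0,"z": -0.001,"twist": 0}])

```text
time: 19.68
ee_pos: [477.4, 278.0, 38.7]
ee_rot: [180.0, -0.1, 50.3]
force: [-2.4, 0.7, 5.6]
finger_gap: 0.338
```

Contact reached. Releasing, rising and checking.

>>> apply_moves(deltas=[{"x": 0,"y": 0,"z": 0,"twist": 0},{"x": 0,"y": 0,"z": 0,"twist": 0},{"x": 0,"y": 0,"z": 0,"twist": 0},{"x": 0,"y": 0,"z": 0,"twist": 0},{"x": 0,"y": 0,"z": 0,"twist": 0},{"x": 0,"y": 0,"z": 0,"twist": 0}], fingers=0.6)

```text
time: 20.18
ee_pos: [477.0, 277.7, 37.8]
ee_rot: [-180.0, 0.0, 50.3]
force: [0.5, -0.5, 0.9]
finger_gap: 0.601
```

>>> apply_moves(deltas=[{"x": 0,"y": 0,"z": 0.01,"twist": 0},{"x": 0,"y": 0,"z": 0.03,"twist": 0},{"x": 0,"y": 0,"z": 0.065,"twist": 0},{"x": 0,"y": 0,"z": 0.105,"twist": 0},{"x": 0,"y": 0,"z": 0.145,"twist": 0},{"x": 0,"y": 0,"z": 0.165,"twist": 0},{"x": 0,"y": 0,"z": 0.165,"twist": 0},{"x": 0,"y": 0,"z": 0.165,"twist": 0}])

```text
time: 20.85
ee_pos: [477.2, 277.8, 204.3]
ee_rot: [179.9, -0.1, 50.3]
force: [0.4, -0.5, -1.0]
finger_gap: 0.599
```

```bash
python3 - <<'E'
from fit import *
s=r.get_state(); print(s["time"],s["ee_pos"],s["ee_rot"],s["finger_gap"],s["force"])
p,d=r.grab_frame("wrist"); W=cloud("wrist",d); cv2.imwrite("pics/w7.png",p)
P=near(W,(477,278),30,65,85); print("stamp top z",np.percentile(P[:,2],[50,98]),len(P))
P=near(W,(477,278),40,18.5,30); print("foot",len(P),P[:,:2].min(0),P[:,:2].max(0),np.median(P[:,2]))
print("loop",axis(W,(561,149),85,9,22))
E
```

```text
20.85 [477.19796312 277.79268039 204.28246271] [ 1.79944775e+02 -1.23210673e-01  5.02593971e+01] 0.5992338881716948 [ 0.38505093 -0.52699371 -0.96360838]
stamp top z [69.98206935 72.49885758] 684
foot 617 [452.49084585 253.61041672] [500.39851227 300.57709156] 22.43098861784032
loop (array([561.9, 149. ]), np.float32(-7.1), 'len', np.float64(108.0), 933)
```

View pics/w7.png

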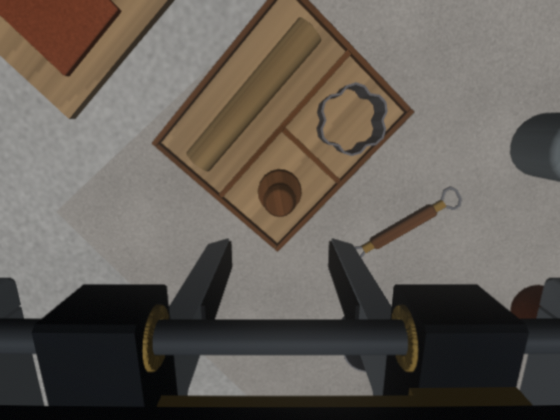

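The stamp stands knob up in its bay at (280,193), with the flower and the pin undisturbed. Next is the loop tool.

>>> apply_moves(deltas=[{"x": 0.01,"y": -0.016,"z": 0,"twist": -7},{"x": 0.02,"y": -0.032,"z": 0,"twist": -14},{"x": 0.03,"y": -0.048,"z": 0,"twist": -21},{"x": 0.04,"y": -0.064,"z": 0,"twist": -28},{"x": 0.05,"y": -0.08,"z": 0,"twist": -35},{"x": 0.06,"y": -0.096,"z": 0,"twist": -42},{"x": 0.07,"y": -0.112,"z": 0,"twist": -49},{"x": 0.084,"y": -0.129,"z": 0,"twist": -56}])

```text
time: 21.57
ee_pos: [560.6, 147.9, 201.3]
ee_rot: [180.0, 0.2, -6.1]
force: [0.2, -0.1, -0.5]
finger_gap: 0.602
```

>>> apply_moves(deltas=[{"x": 0,"y": 0,"z": 0,"twist": -1.8},{"x": 0,"y": 0,"z": 0,"twist": -1.8},{"x": 0,"y": 0,"z": 0,"twist": -1.8}], fingers=0.5)

```text
time: 21.82
ee_pos: [560.5, 148.6, 201.7]
ee_rot: [180.0, 0.1, -7.5]
force: [0.0, 0.9, -0.8]
finger_gap: 0.507
```

```bash
python3 - <<'E'
from fit import *
s=r.get_state(); print(s["time"],s["ee_pos"],s["ee_rot"],s["finger_gap"],s["force"])
p,d=r.grab_frame("wrist"); W=cloud("wrist",d)
print("loop",axis(W,(561,149),85,9,22),axis(W,(561,149),40,9,22))
E
```

```text
21.8167 [560.5148117  148.62627703 201.65268543] [ 1.79961924e+02  1.25967539e-01 -7.46212295e+00] 0.5073772460595267 [ 0.0495496   0.88565203 -0.78123461]
loop (array([562.6, 148.6]), np.float32(-7.2), 'len', np.float64(148.0), 1152) (array([561.1, 148.9]), np.float32(-7.4), 'len', np.float64(79.0), 876)
```

>>> apply_moves(deltas=[{"x": 0.001,"y": 0,"z": -0.04,"twist": 0},{"x": 0.001,"y": 0,"z": -0.08,"twist": 0},{"x": 0.001,"y": 0,"z": -0.12,"twist": 0},{"x": 0.001,"y": 0,"z": -0.15,"twist": 0},{"x": 0.001,"y": 0,"z": -0.175,"twist": 0},{"x": 0.001,"y": 0,"z": -0.19,"twist": 0},{"x": 0.001,"y": 0,"z": -0.198,"twist": 0},{"x": 0.001,"y": 0,"z": -0.198,"twist": 0}])

```text
time: 22.53
ee_pos: [560.9, 149.0, 3.3]
ee_rot: [179.9, 0.2, -7.5]
force: [0.3, 0.3, -0.1]
finger_gap: 0.499
```

>>> apply_moves(deltas=[{"x": 0,"y": 0,"z": 0,"twist": 0},{"x": 0,"y": 0,"z": 0,"twist": 0},{"x": 0,"y": 0,"z": 0,"twist": 0},{"x": 0,"y": 0,"z": 0,"twist": 0},{"x": 0,"y": 0,"z": 0,"twist": 0},{"x": 0,"y": 0,"z": 0,"twist": 0},{"x": 0,"y": 0,"z": 0,"twist": 0},{"x": 0,"y": 0,"z": 0,"twist": 0}], fingers=0.02)

```text
time: 23.2
ee_pos: [562.3, 148.7, 5.5]
ee_rot: [-180.0, -0.0, -7.5]
force: [-1.1, 0.8, 6.0]
finger_gap: 0.156
```

>>> apply_moves(deltas=[{"x": 0,"y": 0,"z": 0.01,"twist": 0},{"x": 0,"y": 0,"z": 0.03,"twist": 0},{"x": 0,"y": 0,"z": 0.06,"twist": 0},{"x": 0,"y": 0,"z": 0.1,"twist": 0},{"x": 0,"y": 0,"z": 0.14,"twist": 0},{"x": 0,"y": 0,"z": 0.17,"twist": 0},{"x": 0,"y": 0,"z": 0.17,"twist": 0}])

```text
time: 23.78
ee_pos: [564.1, 149.1, 182.4]
ee_rot: [-179.8, -0.6, -7.5]
force: [0.2, 0.7, -0.7]
finger_gap: 0.153
```

>>> apply_moves(deltas=[{"x": -0.007,"y": -0.022,"z": 0,"twist": 6},{"x": -0.016,"y": -0.055,"z": 0,"twist": 13},{"x": -0.027,"y": -0.093,"z": 0,"twist": 20},{"x": -0.038,"y": -0.13,"z": 0,"twist": 27},{"x": -0.05,"y": -0.168,"z": 0,"twist": 34},{"x": -0.06,"y": -0.205,"z": 0,"twist": 41},{"x": -0.072,"y": -0.243,"z": 0,"twist": 48},{"x": -0.083,"y": -0.28,"z": 0,"twist": 55}])

```text
time: 24.45
ee_pos: [481.5, -121.9, 175.1]
ee_rot: [-180.0, -0.0, 44.6]
force: [0.4, -0.5, 0.1]
finger_gap: 0.154
```

>>> apply_moves(deltas=[{"x": -0.011,"y": -0.037,"z": 0,"twist": 7},{"x": -0.022,"y": -0.074,"z": 0,"twist": 14},{"x": -0.033,"y": -0.112,"z": 0,"twist": 21},{"x": -0.044,"y": -0.15,"z": 0,"twist": 28},{"x": -0.055,"y": -0.187,"z": 0,"twist": 34.7},{"x": -0.06,"y": -0.202,"z": 0,"twist": 34.7},{"x": -0.06,"y": -0.202,"z": 0,"twist": 34.7},{"x": -0.06,"y": -0.202,"z": 0,"twist": 34.7}])

```text
time: 25.12
ee_pos: [421.9, -323.1, 174.7]
ee_rot: [-180.0, -0.0, 78.8]
force: [0.6, 1.6, -0.1]
finger_gap: 0.15
```

```bash
python3 - <<'E'
from fit import *
s=r.get_state(); print(s["time"],s["ee_pos"],s["ee_rot"],s["finger_gap"],s["force"])
p,d=r.grab_frame("wrist"); W=cloud("wrist",d); cv2.imwrite("pics/w8.png",p)
print("pot_tray",tray(W,(472,-340.5),-7.8,PT))
E
```

```text
25.1167 [ 421.88159222 -323.14498289  174.68955389] [-1.79972661e+02 -2.35504339e-02  7.88094153e+01] 0.1503988622591286 [ 0.5829987   1.57606104 -0.12654331]
pot_tray (array([ 472.4, -341.1]), np.float64(-7.8), 'res', np.float64(1.6), 4882)
```

View pics/w8.png

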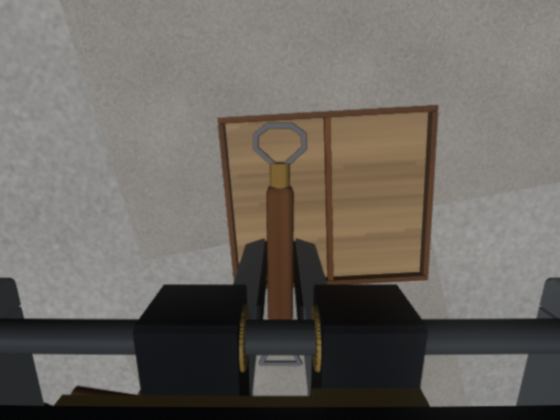

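The tool hangs level over the left bay (columns 225-325), still 10 mm and 3.4° short. I'll correct that and then descend.

>>> apply_moves(deltas=[{"x": -0.003,"y": -0.0105,"z": 0,"twist": 3.4},{"x": -0.003,"y": -0.0105,"z": 0,"twist": 3.4},{"x": -0.003,"y": -0.0105,"z": 0,"twist": 3.4},{"x": -0.003,"y": -0.0105,"z": -0.03,"twist": 3.4},{"x": -0.003,"y": -0.0105,"z": -0.06,"twist": 3.4},{"x": -0.003,"y": -0.0105,"z": -0.09,"twist": 3.4},{"x": -0.003,"y": -0.0105,"z": -0.12,"twist": 3.4},{"x": -0.003,"y": -0.0105,"z": -0.13,"twist": 3.4}])

```text
time: 25.83
ee_pos: [418.5, -330.7, 41.3]
ee_rot: [-179.8, -0.2, 82.3]
force: [-0.0, 0.8, -1.4]
finger_gap: 0.152
```

>>> apply_moves(deltas=[{"x": 0,"y": 0,"z": 0,"twist": 0},{"x": 0,"y": 0,"z": -0.015,"twist": 0},{"x": 0,"y": 0,"z": -0.025,"twist": 0},{"x": 0,"y": 0,"z": -0.03,"twist": 0},{"x": 0,"y": 0,"z": -0.032,"twist": 0},{"x": 0,"y": 0,"z": -0.032,"twist": 0},{"x": 0,"y": 0,"z": -0.032,"twist": 0}])

```text
time: 26.42
ee_pos: [419.8, -333.2, 13.7]
ee_rot: [180.0, 0.0, 82.4]
force: [0.4, 0.7, -0.2]
finger_gap: 0.157
```

>>> apply_moves(deltas=[{"x": 0,"y": 0,"z": -0.001,"twist": 0},{"x": 0,"y": 0,"z": -0.002,"twist": 0},{"x": 0,"y": 0,"z": -0.003,"twist": 0},{"x": 0,"y": 0,"z": -0.003,"twist": 0}])

```text
time: 26.75
ee_pos: [419.7, -333.1, 10.5]
ee_rot: [180.0, 0.0, 82.4]
force: [-1.7, 1.9, 7.3]
finger_gap: 0.153
```

>>> apply_moves(deltas=[{"x": 0,"y": 0,"z": 0,"twist": 0},{"x": 0,"y": 0,"z": 0,"twist": 0},{"x": 0,"y": 0,"z": 0,"twist": 0},{"x": 0,"y": 0,"z": 0,"twist": 0},{"x": 0,"y": 0,"z": 0,"twist": 0},{"x": 0,"y": 0,"z": 0,"twist": 0}], fingers=0.38)

```text
time: 27.25
ee_pos: [419.5, -332.9, 9.9]
ee_rot: [-180.0, -0.0, 82.4]
force: [-1.2, 0.5, 0.1]
finger_gap: 0.381
```

>>> apply_moves(deltas=[{"x": 0,"y": 0,"z": 0.01,"twist": 0},{"x": 0,"y": 0,"z": 0.03,"twist": 0},{"x": 0,"y": 0,"z": 0.065,"twist": 0},{"x": 0,"y": 0,"z": 0.105,"twist": 0},{"x": 0,"y": 0,"z": 0.145,"twist": 0},{"x": 0,"y": 0,"z": 0.18,"twist": 0},{"x": 0,"y": 0,"z": 0.18,"twist": 0},{"x": 0,"y": 0,"z": 0.18,"twist": 0}])

```text
time: 27.92
ee_pos: [420.0, -333.4, 192.4]
ee_rot: [179.8, 0.1, 82.4]
force: [-0.6, 0.5, -0.7]
finger_gap: 0.38
```

```bash
python3 - <<'E'
from fit import *
s=r.get_state(); print(s["time"],s["ee_pos"],s["ee_rot"],s["finger_gap"],s["force"])
p,d=r.grab_frame("wrist"); W=cloud("wrist",d); cv2.imwrite("pics/w9.png",p)
P=near(W,(419,-333),30,14,30);P=P[abs(P[:,0]-419)<20]; print("loop top z",np.percentile(P[:,2],[50,98]),axis(W,(419,-333),35,15,30))
print("pot_tray",tray(W,(472,-340.5),-7.8,PT))
E
```

```text
27.9167 [ 419.98165414 -333.37343186  192.36596179] [1.79800290e+02 1.37578633e-01 8.23726914e+01] 0.38038852974040277 [-0.57359095  0.50109688 -0.7109541 ]
loop top z [16.72612241 18.38910215] (array([ 419.1, -333.1]), np.float32(83.3), 'len', np.float64(69.0), 744)
pot_tray (array([ 470.7, -341.3]), np.float64(-7.94), 'res', np.float64(1.9), 4818)
```

View pics/w9.png

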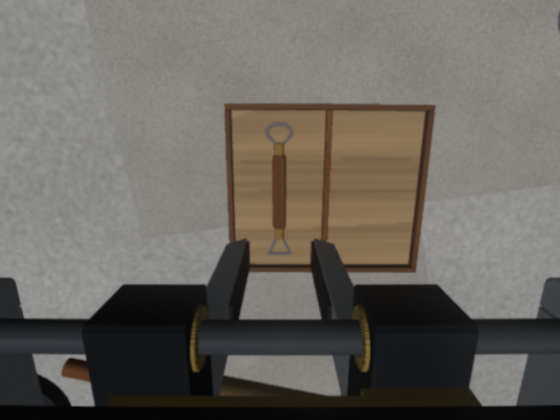

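The loop tool lies flat in the left bay, from (279,125) to (280,255), clear of the walls. Last is the pot.

>>> apply_moves(deltas=[{"x": 0.023,"y": 0.03,"z": 0,"twist": 0},{"x": 0.046,"y": 0.06,"z": 0,"twist": 0},{"x": 0.07,"y": 0.09,"z": 0,"twist": 0},{"x": 0.093,"y": 0.12,"z": 0,"twist": 0},{"x": 0.117,"y": 0.15,"z": 0,"twist": 0},{"x": 0.14,"y": 0.18,"z": 0,"twist": 0},{"x": 0.163,"y": 0.21,"z": 0,"twist": 0},{"x": 0.187,"y": 0.24,"z": 0,"twist": 0}], fingers=0.92)

```text
time: 28.63
ee_pos: [606.7, -91.1, 188.3]
ee_rot: [-179.8, -0.0, 82.4]
force: [0.6, -0.3, 0.4]
finger_gap: 0.901
```

>>> apply_moves(deltas=[{"x": 0.0285,"y": 0.037,"z": 0,"twist": 0},{"x": 0.0285,"y": 0.037,"z": 0,"twist": 0},{"x": 0.0285,"y": 0.037,"z": 0,"twist": 0},{"x": 0.0285,"y": 0.037,"z": 0,"twist": 0}])

```text
time: 28.97
ee_pos: [634.3, -56.1, 188.4]
ee_rot: [-179.9, 0.0, 82.4]
force: [-0.3, 0.7, 0.4]
finger_gap: 0.923
```

```bash
python3 - <<'E'
from fit import *
s=r.get_state(); print(s["time"],s["ee_pos"],s["ee_rot"],s["finger_gap"],s["force"])
p,d=r.grab_frame("wrist"); W=cloud("wrist",d)
print("pot",circ(W,(635,-55.5),45,44,56,31))
P=near(W,(635,-55.5),45,44,56); print(P[:,:2].min(0),P[:,:2].max(0))
E
```

```text
28.9667 [634.32831763 -56.1293841  188.44407723] [-1.79852326e+02  1.10637272e-02  8.23973215e+01] 0.9227057854242157 [-0.33210914  0.69480685  0.35631781]
pot (array([634.6, -56. ,  30.1]), 850)
[602.60276884 -88.1081215 ] [666.42275486 -24.2924803 ]
```

>>> apply_moves(deltas=[{"x": 0,"y": 0,"z": -0.04,"twist": 0},{"x": 0,"y": 0,"z": -0.08,"twist": 0},{"x": 0,"y": 0,"z": -0.115,"twist": 0},{"x": 0,"y": 0,"z": -0.14,"twist": 0},{"x": 0,"y": 0,"z": -0.16,"twist": 0},{"x": 0,"y": 0,"z": -0.17,"twist": 0},{"x": 0,"y": 0,"z": -0.17,"twist": 0},{"x": 0,"y": 0,"z": -0.17,"twist": 0}])

```text
time: 29.68
ee_pos: [635.0, -56.8, 20.7]
ee_rot: [180.0, 0.0, 82.3]
force: [0.5, -0.9, 0.4]
finger_gap: 0.923
```

>>> apply_moves(deltas=[{"x": 0,"y": 0,"z": 0,"twist": 0},{"x": 0,"y": 0,"z": 0,"twist": 0},{"x": 0,"y": 0,"z": 0,"twist": 0},{"x": 0,"y": 0,"z": 0,"twist": 0},{"x": 0,"y": 0,"z": 0,"twist": 0},{"x": 0,"y": 0,"z": 0,"twist": 0},{"x": 0,"y": 0,"z": 0,"twist": 0}], fingers=0.5)

```text
time: 30.27
ee_pos: [635.3, -56.0, 20.8]
ee_rot: [180.0, 0.0, 82.4]
force: [-2.5, -0.0, 6.9]
finger_gap: 0.671
```

>>> apply_moves(deltas=[{"x": 0,"y": 0,"z": 0.01,"twist": 0},{"x": 0,"y": 0,"z": 0.03,"twist": 0},{"x": 0,"y": 0,"z": 0.06,"twist": 0},{"x": 0,"y": 0,"z": 0.09,"twist": 0},{"x": 0,"y": 0,"z": 0.12,"twist": 0},{"x": 0,"y": 0,"z": 0.13,"twist": 0},{"x": 0,"y": 0,"z": 0.13,"twist": 0}])

```text
time: 30.85
ee_pos: [636.0, -56.0, 153.0]
ee_rot: [179.7, 0.0, 82.4]
force: [0.4, -0.1, -1.4]
finger_gap: 0.67
```

>>> apply_moves(deltas=[{"x": -0.008,"y": -0.02,"z": 0,"twist": 0},{"x": -0.02,"y": -0.053,"z": 0,"twist": 0},{"x": -0.034,"y": -0.09,"z": 0,"twist": 0},{"x": -0.048,"y": -0.128,"z": 0,"twist": 0},{"x": -0.062,"y": -0.165,"z": 0,"twist": 0},{"x": -0.076,"y": -0.202,"z": 0,"twist": 0},{"x": -0.09,"y": -0.239,"z": 0,"twist": 0},{"x": -0.103,"y": -0.273,"z": 0,"twist": 0}])

```text
time: 31.52
ee_pos: [530.3, -330.5, 147.7]
ee_rot: [-179.8, -0.1, 82.3]
force: [0.2, 0.0, -0.8]
finger_gap: 0.673
```

>>> apply_moves(deltas=[{"x": -0.007,"y": -0.019,"z": 0,"twist": 0},{"x": -0.007,"y": -0.019,"z": 0,"twist": 0},{"x": -0.007,"y": -0.019,"z": -0.03,"twist": 0},{"x": -0.007,"y": -0.019,"z": -0.06,"twist": 0},{"x": -0.007,"y": -0.019,"z": -0.09,"twist": 0},{"x": -0.007,"y": -0.019,"z": -0.11,"twist": 0},{"x": -0.007,"y": -0.019,"z": -0.12,"twist": 0},{"x": -0.007,"y": -0.019,"z": -0.122,"twist": 0}])

```text
time: 32.18
ee_pos: [524.0, -346.7, 25.4]
ee_rot: [-179.8, -0.1, 82.4]
force: [-0.5, -0.5, -1.7]
finger_gap: 0.674
```

>>> apply_moves(deltas=[{"x": 0,"y": 0,"z": 0,"twist": 0},{"x": 0,"y": 0,"z": -0.001,"twist": 0},{"x": 0,"y": 0,"z": -0.002,"twist": 0},{"x": 0,"y": 0,"z": -0.003,"twist": 0},{"x": 0,"y": 0,"z": -0.003,"twist": 0},{"x": 0,"y": 0,"z": -0.003,"twist": 0}])

```text
time: 32.68
ee_pos: [525.1, -348.0, 25.1]
ee_rot: [180.0, 0.0, 82.4]
force: [0.8, -0.1, -1.1]
finger_gap: 0.669
```

>>> apply_moves(deltas=[{"x": 0,"y": 0,"z": -0.0005,"twist": 0},{"x": 0,"y": 0,"z": -0.001,"twist": 0},{"x": 0,"y": 0,"z": -0.001,"twist": 0},{"x": 0,"y": 0,"z": -0.001,"twist": 0}])

```text
time: 33.02
ee_pos: [525.2, -348.1, 24.8]
ee_rot: [180.0, 0.0, 82.4]
force: [-2.8, 2.1, 7.0]
finger_gap: 0.67
```

>>> apply_moves(deltas=[{"x": 0,"y": 0,"z": 0,"twist": 0},{"x": 0,"y": 0,"z": 0,"twist": 0},{"x": 0,"y": 0,"z": 0,"twist": 0},{"x": 0,"y": 0,"z": 0,"twist": 0},{"x": 0,"y": 0,"z": 0,"twist": 0},{"x": 0,"y": 0,"z": 0,"twist": 0}], fingers=0.82)

```text
time: 33.52
ee_pos: [525.0, -348.0, 23.9]
ee_rot: [-180.0, -0.0, 82.4]
force: [-0.3, 1.3, -0.3]
finger_gap: 0.819
```

>>> apply_moves(deltas=[{"x": 0,"y": 0,"z": 0.01,"twist": 0},{"x": 0,"y": 0,"z": 0.03,"twist": 0},{"x": 0,"y": 0,"z": 0.065,"twist": 0},{"x": 0,"y": 0,"z": 0.105,"twist": 0},{"x": 0,"y": 0,"z": 0.145,"twist": 0},{"x": 0,"y": 0,"z": 0.18,"twist": 0},{"x": 0,"y": 0,"z": 0.18,"twist": 0},{"x": 0,"y": 0,"z": 0.18,"twist": 0}])

```text
time: 34.18
ee_pos: [525.5, -348.3, 206.7]
ee_rot: [179.8, 0.1, 82.4]
force: [0.3, -0.4, -1.2]
finger_gap: 0.82
```

>>> apply_moves(deltas=[{"x": -0.04,"y": 0.02,"z": 0,"twist": 0},{"x": -0.08,"y": 0.04,"z": 0,"twist": 0},{"x": -0.12,"y": 0.06,"z": 0,"twist": 0},{"x": -0.16,"y": 0.08,"z": 0,"twist": 0},{"x": -0.18,"y": 0.11,"z": 0,"twist": 0},{"x": -0.18,"y": 0.14,"z": 0,"twist": 0},{"x": -0.18,"y": 0.14,"z": 0,"twist": 0},{"x": -0.18,"y": 0.14,"z": 0,"twist": 0}])

```text
time: 34.85
ee_pos: [344.7, -207.1, 203.7]
ee_rot: [-180.0, -0.0, 82.5]
force: [-0.0, 0.4, -0.5]
finger_gap: 0.822
```

```bash
python3 - <<'E'
from fit import *
s=r.get_state(); print(s["time"],s["ee_pos"],s["finger_gap"],s["force"])
for n in ["top","scene"]:
    p,d=r.grab_frame(n); cv2.imwrite(f"pics/{n}9.png",p); W=cloud(n,d); print(n)
    print("slab",tray(W,(524,331),7.6,SL)); print("pot_tray",tray(W,(470,-341),-8,PT))
    print("pin",axis(W,(518,372),105,26,45)); print("loop",axis(W,(419,-333),35,15,30))
    print("flower",flower(W,(583,291))); print("stamp",circ(W,(477,278),30,51,70,16.5),np.percentile(near(W,(477,278),20,55,85)[:,2],95))
    print("pot",circ(W,(525,-348),45,48,62,31),np.median(near(W,(525,-348),45,48,62)[:,2])); print("round",circ(W,(441,60),45,34,48,33))
    print("tin",near(W,(740,128),50,68,85).mean(0).round(1),"spray",near(W,(760,-198),60,150,220).mean(0).round(1))
    W0=cloud(n,np.load(n+"0.npy")); print("t0 tin",near(W0,(740,128),50,68,85).mean(0).round(1),"spray",near(W0,(760,-198),60,150,220).mean(0).round(1))
E
```

```text
34.85 [ 344.65242553 -207.06182549  203.69389271] 0.8216125431802127 [-0.01280424  0.4227212  -0.5497359 ]
top
slab (array([522.9, 331.6]), np.float64(7.71), 'res', np.float64(1.9), 1214)
pot_tray (array([ 469.4, -338.5]), np.float64(-8.53), 'res', np.float64(2.4), 916)
pin (array([518.4, 369.9]), np.float32(6.8), 'len', np.float64(180.0), 922)
loop (array([ 416.9, -345.4]), np.float32(78.1), 'len', np.float64(45.0), 101)
flower (array([582.7, 291. ]), 'petal ang', np.float64(49.9), array([32.4,  2.7]), 146)
stamp (array([475.5, 278.5,  15. ]), 65) 76.75570939603647
pot (array([ 523.1, -345.3,   29.8]), 151) 53.92273953820714
round (array([438.8,  59.9,  32.7]), 84)
tin [739.6 125.   75.2] spray [ 741.7 -191.8  200.7]
t0 tin [739.6 124.8  75. ] spray [ 741.7 -191.7  200.7]
scene
slab (array([525.7, 332. ]), np.float64(7.39), 'res', np.float64(2.7), 973)
pot_tray (array([ 473.8, -341.5]), np.float64(-7.65), 'res', np.float64(2.3), 1488)
pin (array([521.5, 365.6]), np.float32(6.1), 'len', np.float64(180.0), 665)
loop (array([ 423.4, -333.8]), np.float32(83.9), 'len', np.float64(68.0), 167)
flower (array([586. , 291.5]), 'petal ang', np.float64(-11.7), array([31.9,  2.4]), 182)
stamp (array([478.6, 278.5,  15. ]), 71) 75.08273820418498
pot (array([ 528.7, -346.7,   29.9]), 197) 53.12274333996824
round (array([442.2,  60.3,  32.6]), 108)
tin [744.  124.7  74.7] spray [ 750.6 -198.3  198. ]
t0 tin [743.9 124.6  74.7] spray [ 750.6 -198.3  198.5]
```

View pics/top9.png

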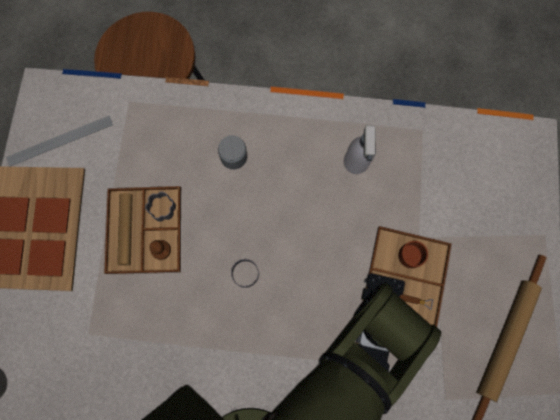

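View pics/scene9.png

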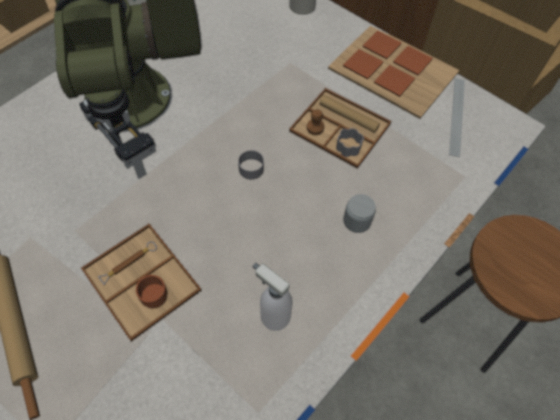

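All five pieces are flat in their bays in both views, and the arm is clear. The round cutter, the tin and the spray bottle have not moved. Handing in.

```bash
python3 -c "
from station import r
print(r.close_job(), r.get_state()['time'])"
```

```text
the job is handed in; nothing more can be done
the job is handed in; nothing more can be done
```

Both kits are made up and the job was handed in at about 35 s of the 128 s allowed; the station gives no verdict. In the slab tray, the rolling pin is in the long bay, with the flower cutter and the stamp (knob up) in a short bay each. In the pot tray, the loop tool is in one bay and the water pot (mouth up) in the other. I lowered every piece until I felt contact before letting go.

**Last checks:** the top and scene cameras show each piece lying flat in its bay, with heights that match the bay floor. The gripper was open and clear. The round cutter, tin and spray bottle are less than 1 mm from where they started.

**Disagreements:**
- The two fixed cameras differ by about 3–6 mm, mostly along x, but every piece is well inside its limits.
- The pin may have crept about 2 mm, and it reads about 1.5° off its set-down angle. It sits at about y = +37 mm in the tray frame, where 14 to 78 mm is allowed.
- The top camera's reading of the loop tool was off because the arm partly hid it. The scene and wrist cameras put it in place.

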